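# Load heatsink plates into the assembly jig

## Robot

A 6-joint arm with a two-finger parallel gripper is mounted at the origin on the work surface. World frame = base frame: x ahead of the robot, y to its left, z up, the work surface at z = 0. Lengths are in m, angles in rad, forces in N, time in s.
With the tool pointing down it reaches from about 0.35 to 0.775 m from the base axis. Payload 7.3 kg.
Tool frame: the origin (TCP) lies on the centre line of the jaws, within the pads' length; the fingertips stand 19 mm ahead of it and the grasp point (between the pads) is the TCP; z points along the fingers, y is the line along which they close (so a half turn about z gives the same grasp; the last joint's range is limited). The gripper opens to 92 mm and grips with 3 to 60 N. Pads are 19 mm wide; open, the fingers measure 130 mm over their backs; the gripper's body (75 mm by 190 mm) begins 47 mm behind the grasp point.
Start: joints at [-1.274, 0.342, 1.524, -0, 1.275, -0.146], TCP at [0.225, -0.474, 0.246] pointing down, gripper open.
Joint ranges: [-2.53, 2.53], [-0.77, 2.02], [0.04, 2.7], [-1, 4.14], [0.28, 2.66], [-3.11, 3.11]. Speed limits (rad/s): [2.57, 2.57, 3.14, 3.14, 3.14, 3.14].

## Interface

Orientations are given as a unit quaternion [w, x, y, z].
In Python, from workcell import ctrl gives the robot as it stands. Calls block until the motion is done:
- ctrl.move_ptp(position, orientation): joint-space move of the TCP to a pose.
- ctrl.move_straight(position, feed=0.15, orientation=None, threshold=None): straight line of the TCP; orientation=None keeps the orientation; feed is the mean speed in m/s. With threshold (N) it stops when the force on the tool has changed by that much, and returns True; else False.
- ctrl.movej(angles): joint-space move.
- ctrl.gripper_open() and ctrl.grasp(): open the fingers fully, or close them until they stop; the grip force is fixed at half the most.
- ctrl.pause(seconds).
- ctrl.solve_ik(position, orientation): joint angles nearest the present ones, or None.
- ctrl.camera(name): name is "side" or "top" or "wrist"; returns the picture (400x640x3 uint8, red, green, blue); there is no depth.
- ctrl.calibration(name): a dict with "fx", "fy", "cx", "cy" (pixels), "world_from_camera" (4x4, takes a point from camera to world coordinates). Camera axes: x right, y up, looking along -z (the intrinsics and any distortion apply to the point x, -y, -z); pixel columns grow to the right and rows downward; lengths in m; the calibration is good to about 2 mm. A picture is of the moment at which its call begins: read the wrist's pose just before it. calibration takes no time and is no camera call; for the wrist camera it gives the pose at the moment of the call.
A pose or a line that the arm cannot do raises ctrl.Unreachable and nothing moves.
- ctrl.sign_off(): hands the job in; it is judged then, once.
Readings, each from a call of its own:
- ctrl.read_time_s(): time.
- ctrl.read_qpos(): joint angles.
- ctrl.read_qvel(): joint speeds.
- ctrl.read_joint_torque(): joint torques, N m.
- ctrl.read_position(): TCP position.
- ctrl.read_tool_rot(): TCP orientation.
- ctrl.read_ft_force(): force on the tool from outside, world axes, zero at the start.
- ctrl.read_moment(): the same for the moment, N m.
- ctrl.read_width(): opening from 0.0 (shut) to 1.0 (fully open).
- ctrl.read_gripper_force(): force on a finger pad.
Only numpy, scipy, OpenCV 4.12 (cv2) and the standard library are available. Lean on these libraries where they do the work, as an engineer would, in place of code of your own. Each camera call takes 0.05 s, during which the arm holds its last target. There are 200 camera calls.

## Task

First lock the jig by turning its thumbscrew clockwise until it seats. Then tilt each heatsink plate out of the bin, flange end first, and lay all of them flat side by side on the jig with their flanges towards the stop rail. Last, lay the straightedge flat on the jig along their plain ends and push with it until every plate is home against the rail and the straightedge is flush against every plate; leave it lying there, and leave the other things on the bench alone.

Things in the scene. Friction and masses are not known exactly. Their poses are not given: they have to be found in the camera images.
- plate1: Plain aluminium L-shaped heatsink plate, one of up to three alike (absent: None), 140 g. Base 110 x 50 x 5 mm; on one short end stands a flange 8 mm thick, 50 mm wide, top 50 mm above the underside. Origin: centre of the underside; x along the length to the flange end, z up. Starts flat in a bin lane, flange end away from the robot. Grip it across the flange near the top.
- plate1_end (a point): middle of that plate's plain short end, lower edge (plate frame x = -55 mm, z = 0)
- plate1_heel (a point): middle of that plate's flange end, outer face, lower edge (plate frame x = +55 mm, z = 0)
- plate1_flange (a point): middle of the flange's top edge (plate frame x = +51 mm, z = 50 mm)
- plate2: Plain aluminium L-shaped heatsink plate, one of up to three alike (absent: None), 140 g. Base 110 x 50 x 5 mm; on one short end stands a flange 8 mm thick, 50 mm wide, top 50 mm above the underside. Origin: centre of the underside; x along the length to the flange end, z up. Starts flat in a bin lane, flange end away from the robot. Grip it across the flange near the top.
- plate2_end (a point): middle of that plate's plain short end, lower edge (plate frame x = -55 mm, z = 0)
- plate2_heel (a point): middle of that plate's flange end, outer face, lower edge (plate frame x = +55 mm, z = 0)
- plate2_flange (a point): middle of the flange's top edge (plate frame x = +51 mm, z = 50 mm)
- plate3: Plain aluminium L-shaped heatsink plate, one of up to three alike (absent: None), 140 g. Base 110 x 50 x 5 mm; on one short end stands a flange 8 mm thick, 50 mm wide, top 50 mm above the underside. Origin: centre of the underside; x along the length to the flange end, z up. Starts flat in a bin lane, flange end away from the robot. Grip it across the flange near the top.
- plate3_end (a point): middle of that plate's plain short end, lower edge (plate frame x = -55 mm, z = 0)
- plate3_heel (a point): middle of that plate's flange end, outer face, lower edge (plate frame x = +55 mm, z = 0)
- plate3_flange (a point): middle of the flange's top edge (plate frame x = +51 mm, z = 50 mm)
- bin: Fixed grey bin of three deep narrow lanes, lane centres y = +64, 0, -64 mm. Origin: centre of its underside; x along the lanes away from the robot, z up. Outside 158 (x) x 196 (y) mm, walls and floor 4 mm; a lane is 60 mm wide, 150 mm long inside (x -75 to +75). Walls reach 74 mm above the underside, the +x wall only 65. A plate starts within 8 mm of the -x wall, 30 mm or more from the +x wall.
- jig: Fixed dark steel assembly jig. Origin: centre of its underside; x away from the robot, z up. Deck 190 (x) x 230 (y) mm, its top 8 mm above the underside. Steel stop rail along the far edge: 12 mm wide, 220 mm long, 10 mm higher than the deck, its face towards the robot at x = +83 mm; flange ends go against this face. A lug at the -y side carries the lock thumbscrew.
- bin_lip (a point): Middle of the free lower edge of the bin's fixed lip (bin frame x = -31, y = 0, z = 38 mm). The lip, 4 mm thick, covers all lanes from x = -75 to -31 mm, 34 mm above the lane floor, so a plate under it cannot be lifted straight out: lift the flange end until the plate slopes 27 to 32 degrees, then draw it out along its slope over the +x wall.
- lockscrew (a joint): angle of the jig's lock thumbscrew (rad): grows as it is turned clockwise seen from above; 7.0 = seated on its shoulder, where it stops hard. Starts somewhere between 0.3 and 2.3. Turns against about 0.04 N m of friction and stays where it is left; it does not rise or sink.
- screw_head (a point): centre of the knurled brass thumbscrew head, on its vertical axis: 26 mm diameter, 20 mm high (this point is half way up, 36 mm above the jig's underside; jig frame x = +5 mm, y = -145 mm). Free all round.
- straightedge: Steel straightedge, about 300 g: bar 240 x 28 mm, 10 mm thick, with an upright black grip rib in the middle, 60 mm long, 12 mm thick, its top 50 mm above the underside. Origin: centre of the underside; x along the bar, z up; its two straight faces are at y = +14 and -14 mm, either may be used. Starts lying on the table between bin and jig.
- multimeter: black multimeter 155 x 78 x 36 mm lying on the bench, to be left alone; origin under its centre
- screwdriver: screwdriver lying on the bench, to be left alone
- jar: white jar, 60 mm diameter, 70 mm tall, to be left alone; origin under its centre
Mind the look-alikes: they are no part of the job. Several things have the shape of the straightedge; the one meant has the colours described above.

How it is judged:
By the outcome, as a careful person would: the job done as asked, in the order asked, and still so for the second after the job is handed in, with the robot touching nothing.
Of plate1, plate2, plate3 only 2 to 3 are there at a start; the rules pass over those that are not, and their reading is None.
At some moment in a run one of straightedge may be knocked a few centimetres aside while the robot is not near it.
Once in a run the grip may slacken for a moment while it holds something.
It also fails if it takes over 210 s, if anything falls off the work surface, if the arm or the gripper's body presses on something with over 40 N, if the wrist force passes 120 N, or if a joint passes its speed limit or range.

## Working session

There is one attempt and no reset: what is moved stays moved. The work goes in short steps, each a Python script; the robot and the scene stay as the last script left them, time stands still between calls to the robot, and variables do not carry over. Pictures are saved under pics/ and viewed, at most 14 in all, crops included, and the job is handed in when it is done.

```bash
ls; mkdir -p pics
python3 - <<'E'
from workcell import ctrl
import cv2,numpy as np
np.set_printoptions(precision=4,suppress=True)
for n in ["top","side"]:
    cv2.imwrite(f"pics/{n}0.png",ctrl.camera(n)[:,:,::-1])
for n in ["top","side","wrist"]:
    c=ctrl.calibration(n);print(n,{k:v for k,v in c.items() if k!="world_from_camera"});print(np.array(c["world_from_camera"]))
print(ctrl.read_tool_rot(),ctrl.read_position(),ctrl.read_time_s())
E
```

```text
pics
top {'fx': 361.6727410166048, 'fy': 361.6727410166048, 'cx': 317.0499595632392, 'cy': 202.0754546853053}
[[ 0.0123  0.9924 -0.1228  0.5001]
 [-0.9998  0.0137  0.011   0.0156]
 [ 0.0126  0.1226  0.9924  1.1239]
 [ 0.      0.      0.      1.    ]]
side {'fx': 369.6767764523072, 'fy': 369.6767764523072, 'cx': 319.78760942168356, 'cy': 206.14754812395097}
[[-0.9617  0.1662 -0.2179  0.4199]
 [-0.274  -0.606   0.7468  0.7657]
 [-0.0079  0.7779  0.6283  0.6824]
 [ 0.      0.      0.      1.    ]]
wrist {'fx': 338.5824280144096, 'fy': 338.5824280144096, 'cx': 318.9084104033233, 'cy': 197.81764402433367}
[[ 0.428   0.8683  0.2506  0.2924]
 [-0.9038  0.4113  0.1185 -0.4426]
 [-0.0002 -0.2772  0.9608  0.3836]
 [ 0.      0.      0.      1.    ]]
[-0.0007  0.9756  0.2196 -0.0001] [ 0.2249 -0.474   0.2451] 0.1
```

View pics/top0.png

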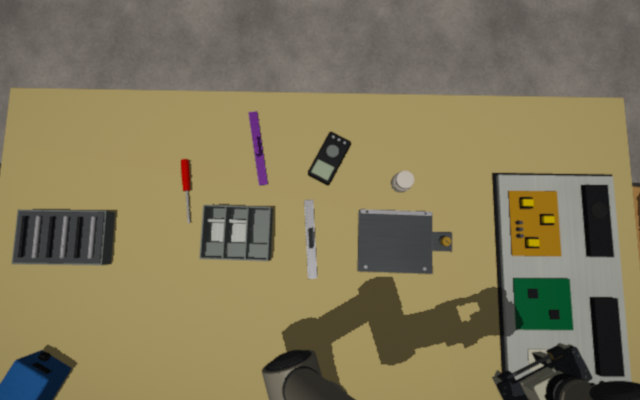

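View pics/side0.png

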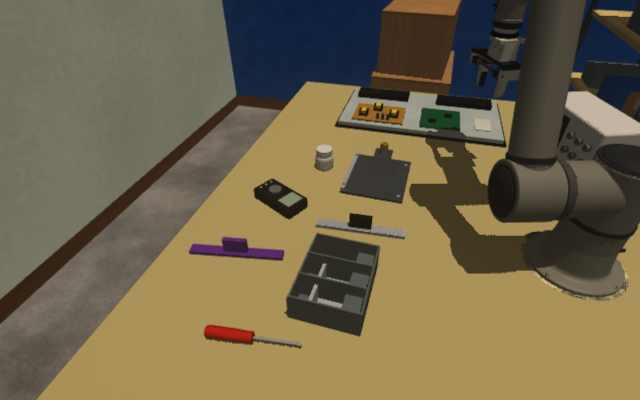

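Top view: the bin is at about (237,232) with plates in the left (+y) and middle lanes, and the right lane looks empty. The white straightedge with the black rib is at (311,239), the jig at (396,241) and the screw at (446,241). The purple bar is a decoy. Next I'll take closer wrist views.

```bash
cat > h.py <<'E'
from workcell import ctrl
import cv2,numpy as np
from scipy.spatial.transform import Rotation as R
np.set_printoptions(precision=4,suppress=True)
def down(yaw,tilt=0):
    """tool x at yaw, pointing down; then tilt (rad) about world axis = horizontal, fingers swing to +x"""
    r=R.from_quat([np.cos(yaw/2),np.sin(yaw/2),0,0])
    return r
def q(r):
    x,y,z,w=r.as_quat(); return [w,x,y,z]
def cast(cal,uv,z):
    uv=np.atleast_2d(uv).astype(float);T=np.array(cal["world_from_camera"])
    d=np.c_[(uv[:,0]-cal["cx"])/cal["fx"],-(uv[:,1]-cal["cy"])/cal["fy"],-np.ones(len(uv))]@T[:3,:3].T
    o=T[:3,3]; return (o+d*((z-o[2])/d[:,2])[:,None])[:,:2]
def shot(n,name):
    cal=ctrl.calibration(n);im=ctrl.camera(n);cv2.imwrite(f"pics/{name}.png",im[:,:,::-1]);np.savez(f"pics/{name}.npz",**cal)
    return im,cal
def load(name):
    return cv2.imread(f"pics/{name}.png")[:,:,::-1],dict(np.load(f"pics/{name}.npz"))
def say(*a): print(*a,ctrl.read_position(),"t",round(ctrl.read_time_s(),1))
E
python3 - <<'E'
from h import *
c=ctrl.calibration("top")
print(cast(c,[[237,232],[203,232],[311,239],[396,241],[446,241]],0.05))
ctrl.move_ptp([0.46,-0.13,0.27],q(down(0)));shot("wrist","wjig");say(ctrl.read_qpos())
ctrl.move_ptp([0.46,0.19,0.27],q(down(0)));shot("wrist","wbin");say(ctrl.read_qpos())
E
```

```text
[[ 0.5407  0.239 ]
 [ 0.5394  0.3391]
 [ 0.5228  0.0202]
 [ 0.5201 -0.2315]
 [ 0.522  -0.3802]]
[-0.4375  0.2364  1.6043 -0.0002  1.3009  1.1343] [ 0.4599 -0.1308  0.2699] t 1.7
[ 0.2353  0.2729  1.5545 -0.0004  1.3142  1.8079] [0.4605 0.1888 0.27  ] t 3.0
```

View pics/wjig.png

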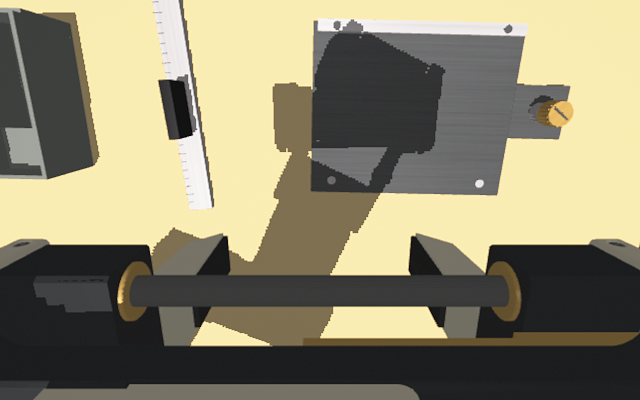

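View pics/wbin.png

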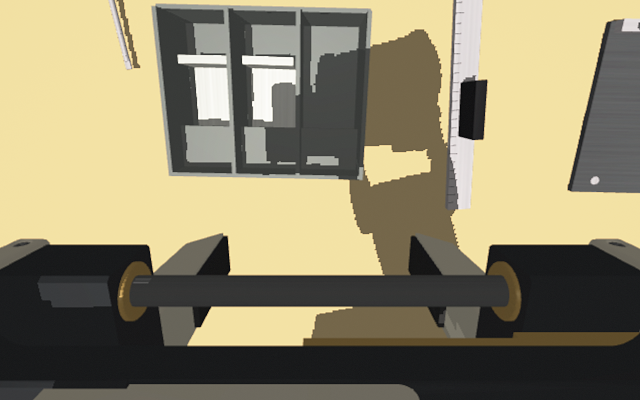

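Wrist views: the jig deck's near corners are at (312,191) and (498,194), the rail's far corners at (314,19) and (527,24), and the screw top at (562,113). The bin rim's near corners are at (169,175) and (363,181), its far corners at (153,5) and (371,10). The flange tops lie along row 60, columns 178–228 and 242–295.

Run:
```python
from h import *
im,c=load("wjig")
def rot(p): d=p[1]-p[0]; return np.degrees(np.arctan2(d[1],d[0]))
a=cast(c,[[312,191],[498,194]],.008);b=cast(c,[[314,19],[527,24]],.018)
print("deck near",a,"rail far",b,"ang",rot(a)+90,rot(b)+90)
# screw head: brass mask
hsv=cv2.cvtColor(im[:,:,::-1].copy(),cv2.COLOR_BGR2HSV)
m=cv2.inRange(hsv,(10,120,60),(25,255,255));m[:80]=0;m[150:]=0;m[:,:520]=0
ys,xs=np.nonzero(m);print("brass",xs.min(),xs.max(),ys.min(),ys.max());
print("screw top c",cast(c,[[562,113]],.046), cast(c,[[xs.mean(),ys.mean()]],.038))
im,c=load("wbin")
n=cast(c,[[169,175],[363,181]],.074);f=cast(c,[[153,5],[371,10]],.074);f2=cast(c,[[153,5],[371,10]],.065)
print("bin",n,f,f2,rot(n)+90,rot(f)+90)
g=cv2.cvtColor(im,cv2.COLOR_RGB2GRAY)
for u in (185,203,220,250,268,288): print(u,g[48:74,u])
for s in ([[178,59],[228,59]],[[242,60],[295,61]]): print("flange",cast(c,s,.054))
cv2.imwrite("pics/crop1.png",np.hstack([cv2.resize(im[0:190,140:380,::-1],None,fx=3,fy=3,interpolation=cv2.INTER_NEAREST)]))
```

```text
deck near [[ 0.4279 -0.1231]
 [ 0.4238 -0.3514]] rail far [[ 0.6158 -0.1266]
 [ 0.611  -0.3493]] ang -1.027575908715903 -1.253694467407783
brass 537 572 100 126
screw top c [[ 0.5216 -0.3843]] [[ 0.5212 -0.3818]]
bin [[0.463  0.3392]
 [0.4564 0.1435]] [[0.6161 0.3343]
 [0.6119 0.1417]] [[0.6183 0.3382]
 [0.614  0.1405]] -1.9192434350631515 -1.2439872614782388
185 [ 57  57  57  58  56  51 112 235 246 242 242 243 244 244 246 171  99  72
  55  57  58  58  58  57  58  58]
203 [161 162 162 165 147  92  56 235 248 243 243 244 245 245 250 188 113 113
 109 179 242 247 245 245 246 246]
220 [164 164 165 166 169 109  53 231 248 244 243 244 245 246 247 232 153 109
 110 138 242 250 247 247 247 247]
250 [ 72  73  73  73  73  72  66  94 245 251 247 246 248 248 249 253 173 103
 119 103  74  65  64  65  67  68]
268 [167 167 168 167 169 173 111  57 201 247 248 246 247 248 248 250 235 155
 110 110 156 244 250 248 248 248]
288 [167 168 168 168 170 175 115  66  59 237 250 246 246 247 248 248 254 207
 122 111 107 209 248 249 248 248]
flange [[0.5739 0.3252]
 [0.5738 0.2765]]
flange [[0.5729 0.2629]
 [0.5719 0.2113]]
```

View pics/crop1.png

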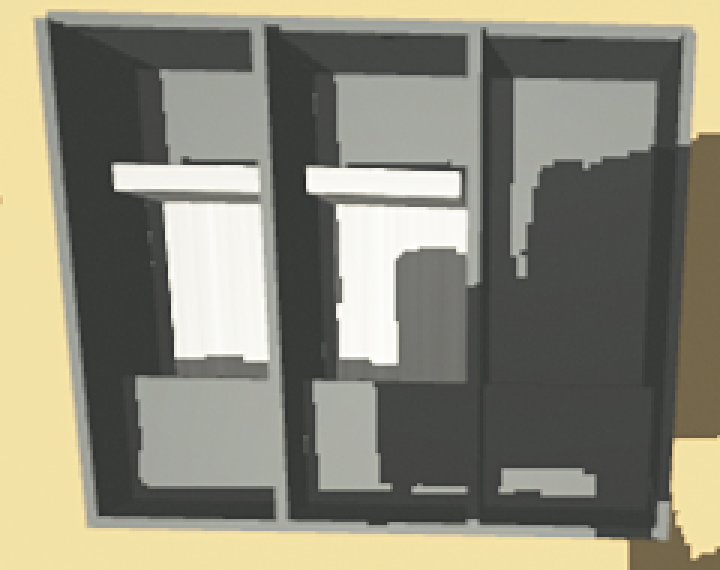

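Plates 1 and 2 are in the +y and middle lanes, flanges at about x 0.573, and lane 3 is empty. Now the screw.

Run:
```python
from h import *
S=[.5217,-.3838]
def at(z):
    Q=np.array(ctrl.solve_ik([*S,z],q(down(0)))); return Q
Q=at(.12);Q[5]=-3.0;ctrl.movej(Q)
ctrl.move_straight([*S,.049]);
ctrl.grasp();say(ctrl.read_width(),ctrl.read_moment(),ctrl.read_ft_force())
Q=np.array(ctrl.read_qpos());m0=ctrl.read_moment()[2];log=[];a=Q[5];hit=False
while a<3.0 and not hit:
    a=min(a+.3,3.0);Q[5]=a;ctrl.movej(Q);m=ctrl.read_moment()[2]-m0;log.append(round(m,3));hit=abs(m)>.25
print(log,hit,a,ctrl.read_qpos()[5]);say()
```

```text
0.27420185416222426 [0.829  0.5177 0.0402] [-3.5073  3.3496  3.4929] [ 0.5208 -0.3827  0.0489] t 8.6
[np.float64(-0.102), np.float64(-0.069), np.float64(-0.109), np.float64(-0.097), np.float64(-0.069), np.float64(-0.042), np.float64(-0.026), np.float64(-0.097), np.float64(-0.067), np.float64(-0.07), np.float64(-0.082), np.float64(-0.047), np.float64(-0.018), np.float64(-0.087), np.float64(-0.087), np.float64(-0.052), np.float64(0.303)] True 2.1000069572712237 2.0901447659848795
[ 0.5212 -0.3825  0.0489] t 15.3
```

Run:
```python
from h import *
Q=np.array(ctrl.read_qpos())
for k in range(2):
    Q[5]+=.08;ctrl.movej(Q);print(ctrl.read_moment(),ctrl.read_qpos()[5])
ctrl.gripper_open();p=ctrl.read_position();ctrl.move_straight([p[0],p[1],.13],feed=.2)
# plan check for plate poses
cB=np.array([.538,.2404]);ps=np.radians(-1.2)
for yaw in (np.pi/2,-np.pi/2):
  for ly in (.064,0):
    for x,z,th in ((.0065,.12,0),(.0065,.0635,0),(-.01,.108,28),(.1,.17,28),(.15,.2,28)):
      r=R.from_rotvec([0,-np.radians(th),0])*down(yaw)
      w=cB+R.from_euler('z',ps).as_matrix()[:2,:2]@[x,ly]
      s=ctrl.solve_ik([*w,z],q(r));print(round(yaw,1),ly,x,z,th,r.as_matrix()[:,2],None if s is None else np.array(s))
say()
```

```text
[-0.4411  0.2153  0.5589] 2.163804692346421
[-0.598   0.2061  0.4993] 2.245278238072766
1.6 0.064 0.0065 0.12 0 [ 0.  0. -1.] [ 0.3859  0.637   1.3955 -0.      1.1091  0.3859]
1.6 0.064 0.0065 0.0635 0 [ 0.  0. -1.] [ 0.3859  0.7038  1.4446 -0.      0.9932  0.3859]
1.6 0.064 -0.01 0.108 28 [ 0.4695  0.     -0.8829] [ 0.5091  0.5028  1.8245 -0.5653  0.4414  0.9787]
1.6 0.064 0.1 0.17 28 [ 0.4695  0.     -0.8829] [ 0.4134  0.5519  1.5095 -0.3163  0.6514  0.6242]
1.6 0.064 0.15 0.2 28 [ 0.4695  0.     -0.8829] [ 0.3796  0.5937  1.3406 -0.2539  0.7649  0.5238]
1.6 0 0.0065 0.12 0 [ 0.  0. -1.] [ 0.2868  0.5883  1.4893 -0.      1.064   0.2868]
1.6 0 0.0065 0.0635 0 [ 0.  0. -1.] [ 0.2868  0.6594  1.5384 -0.      0.9437  0.2868]
1.6 0 -0.01 0.108 28 [ 0.4695  0.     -0.8829] [ 0.3873  0.4514  1.9265 -0.5387  0.3529  0.8568]
1.6 0 0.1 0.17 28 [ 0.4695  0.     -0.8829] [ 0.3077  0.5007  1.6029 -0.2606  0.5847  0.4924]
1.6 0 0.15 0.2 28 [ 0.4695  0.     -0.8829] [ 0.2805  0.5424  1.4336 -0.2023  0.7034  0.4043]
-1.6 0.064 0.0065 0.12 0 [ 0. -0. -1.] [ 0.3859  0.637   1.3955 -0.      1.1091 -2
[... 190 characters left out ...]
 -2.1629]
-1.6 0.064 0.1 0.17 28 [ 0.4695  0.     -0.8829] [ 0.4134  0.5519  1.5095 -0.3163  0.6514 -2.5174]
-1.6 0.064 0.15 0.2 28 [ 0.4695  0.     -0.8829] [ 0.3796  0.5937  1.3406 -0.2539  0.7649 -2.6178]
-1.6 0 0.0065 0.12 0 [ 0. -0. -1.] [ 0.2868  0.5883  1.4893 -0.      1.064  -2.8548]
-1.6 0 0.0065 0.0635 0 [ 0. -0. -1.] [ 0.2868  0.6594  1.5384 -0.      0.9437 -2.8548]
-1.6 0 -0.01 0.108 28 [ 0.4695  0.     -0.8829] [ 0.3873  0.4514  1.9265 -0.5387  0.3529 -2.2848]
-1.6 0 0.1 0.17 28 [ 0.4695  0.     -0.8829] [ 0.3077  0.5007  1.6029 -0.2606  0.5847 -2.6492]
-1.6 0 0.15 0.2 28 [ 0.4695  0.     -0.8829] [ 0.2805  0.5424  1.4336 -0.2023  0.7034 -2.7373]
[ 0.5208 -0.3822  0.1294] t 17.5
```

```bash
cat >> h.py <<'E'
cB=np.array([.538,.2404]);psB=np.radians(-1.2)
RB=R.from_euler('z',psB)
def binp(x,y,z): 
    v=RB.apply([x,y,0]); return [cB[0]+v[0],cB[1]+v[1],z]
def tq(th,ps=psB): # tool y -> local +x, tilted th deg (fingers swing to +x)
    return q(R.from_euler('z',ps)*R.from_rotvec([0,-np.radians(th),0])*down(np.pi/2))
E
python3 - <<'E'
from h import *
Y=-.0015
p=ctrl.read_position();ctrl.move_straight([p[0],p[1],.2],feed=.25)
ctrl.move_ptp(binp(.0065,Y,.16),tq(0));say()
f0=np.array(ctrl.read_ft_force())
print(ctrl.move_straight(binp(.0065,Y,.0635),feed=.08,threshold=12));say()
ctrl.grasp();say(ctrl.read_width(),ctrl.read_gripper_force(),np.array(ctrl.read_ft_force())-f0)
shot("wrist","g1");shot("side","g1s")
E
python3 -c "
import cv2;a=cv2.imread('pics/g1s.png')[200:360,250:420];b=cv2.imread('pics/g1.png')
cv2.imwrite('pics/g1c.png',cv2.resize(a,None,fx=4,fy=3.5))"
```

```text
[0.5448 0.2381 0.1599] t 20.1
False
[0.5448 0.2389 0.0641] t 21.5
0.08668883983161903 30.404027849435806 [39.8369 -4.7401 17.7955] [0.5641 0.2399 0.0739] t 22.8
```

View pics/g1c.png

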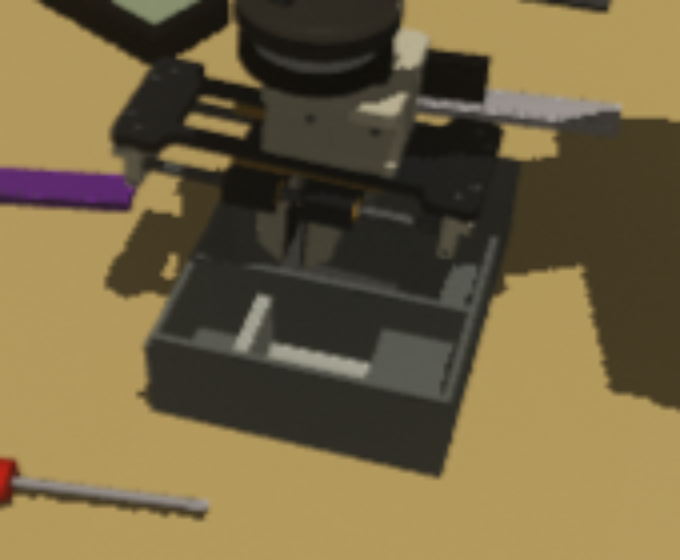

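The gripper has closed on the 8 mm flange (width 0.087), and the compliant arm was pulled towards it. I'll relax the arm to the flange and read the forces.

Run:
```python
from h import *
def st(s): 
    r=np.array(ctrl.read_tool_rot());say(s,ctrl.read_width(),np.array(ctrl.read_ft_force()),R.from_quat(np.r_[r[1:],r[0]]).as_matrix()[:,2])
st("now")
for x,z in ((.020,.068),(.028,.068),(.032,.068)):
    ctrl.move_straight(binp(x,-.0015,z),feed=.05,orientation=tq(0));st((x,z))
im,_=shot("wrist","g2");cv2.imwrite("pics/g2.png",im[:,:,::-1])
```

```text
now 0.08313689622914994 [39.7512 -3.6873 17.0729] [ 0.0473  0.0083 -0.9988] [0.5641 0.2399 0.0739] t 22.9
(0.02, 0.068) 0.0810759800233315 [15.478   0.0522  4.4174] [ 0.0189  0.0038 -0.9998] [0.5658 0.2391 0.0718] t 23.3
(0.028, 0.068) 0.0801540572232469 [ 7.622  -0.3952  2.1547] [ 0.0052  0.0006 -1.    ] [0.5683 0.2382 0.0687] t 23.6
(0.032, 0.068) 0.08301888043878253 [-0.147   0.3271 -2.8927] [-0.0029 -0.0006 -1.    ] [0.5689 0.2381 0.0671] t 23.9
```

View pics/g2.png

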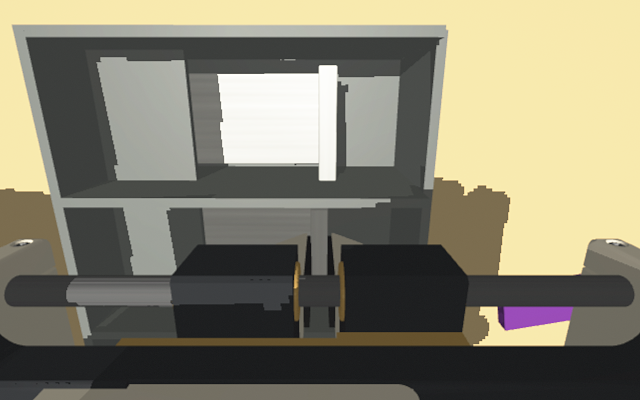

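The grip is relaxed, but the pads overlap the flange by only about 6 mm. I'll press down so they slide deeper.

Run:
```python
from h import *
for z in (.062,.056,.050,.046,.042):
    ctrl.move_straight(binp(.032,-.0015,z),feed=.05,orientation=tq(0))
    f=np.array(ctrl.read_ft_force());say(z,f,ctrl.read_width())
    if abs(f[2])>45 or ctrl.read_position()[2]<.059: break
```

```text
0.062 [-1.3153 -1.0079  8.5896] 0.08441771706938081 [0.5703 0.2384 0.0631] t 24.2
0.056 [-4.9526 -3.1622 30.6796] 0.08678151053583666 [0.5723 0.2389 0.0613] t 24.4
0.05 [-9.8569 -2.5062 43.9628] 0.09148489934507353 [0.5728 0.2394 0.0574] t 24.7
```

```bash
cat >> h.py <<'E'
def tilt_out(y,x0,z0,TH=28,lift=.001,draw=.075):
    """x0,z0: TCP in bin frame, plate flat"""
    px,pz=x0-.106,.004
    for th in np.arange(0,TH+.1,7):
        t=np.radians(th);a,b=.106,z0-pz
        P=(px+a*np.cos(t)-b*np.sin(t), pz+a*np.sin(t)+b*np.cos(t)+lift)
        ctrl.move_straight(binp(P[0],y,P[1]),feed=.06,orientation=tq(th))
        if th in(0,14,TH): say(th,ctrl.read_ft_force(),ctrl.read_width())
    t=np.radians(TH)
    ctrl.move_straight(binp(P[0]+draw*np.cos(t),y,P[1]+draw*np.sin(t)),feed=.1);say("drawn",ctrl.read_ft_force(),ctrl.read_width())
    return P
E
python3 - <<'E'
from h import *
tilt_out(-.0015,.0347,.0574)
shot("side","d1");shot("wrist","d1w")
a=cv2.imread('pics/d1.png')[120:360,220:460];b=cv2.imread('pics/d1w.png')
cv2.imwrite('pics/d1c.png',np.hstack([cv2.resize(a,(400,400)),cv2.resize(b,(400,400))]))
E
```

```text
0.0 [ 0.0263 -0.2837  7.4982] 0.08734062906186123 [0.5725 0.2381 0.058 ] t 25.0
14.0 [ 1.0221 -0.291  -1.9108] 0.08465239195774037 [0.5566 0.2384 0.0818] t 25.8
28.0 [ 0.3435  0.087  -0.8856] 0.08311934437409972 [0.5361 0.2389 0.1019] t 26.6
drawn [ 0.7031 -0.233  -1.7106] 0.086529044527997 [0.6007 0.2374 0.1364] t 27.5
```

View pics/d1c.png

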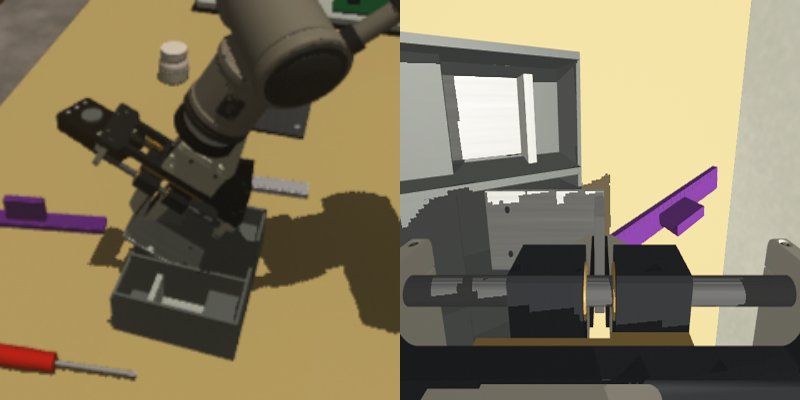

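Plate 2 is tilted and mostly out past the lip, flange firmly in the jaws. I'll lift it and carry it to the jig.

```bash
cat >> h.py <<'E'
cJ=np.array([.5198,-.2388]);psJ=np.radians(-1.15);RJ=R.from_euler('z',psJ)
def jigp(x,y,z):
    v=RJ.apply([x,y,0]); return [cJ[0]+v[0],cJ[1]+v[1],z]
def place(jy,jx=.073,h=.0534):
    p=ctrl.read_position();ctrl.move_straight([p[0],p[1],.25],feed=.2)
    ctrl.move_ptp(jigp(jx,jy,.2),tq(0,psJ));say("above",ctrl.read_width())
    shot("side","pl%d"%(jy*1000))
    ctrl.move_straight(jigp(jx,jy,.008+h+.015),feed=.15)
    r=ctrl.move_straight(jigp(jx,jy,.008+h-.005),feed=.03,threshold=4);say("down",r,ctrl.read_ft_force(),ctrl.read_width())
E
python3 - <<'E'
from h import *
place(.029)
ctrl.gripper_open();p=ctrl.read_position()
ctrl.move_straight([p[0],p[1],.2],feed=.25)
ctrl.move_ptp(binp(.0065,.062,.2),tq(0));say()
shot("top","t1");shot("wrist","w1")
a=cv2.imread('pics/t1.png')[190:290,340:460];b=cv2.imread('pics/pl29.png')[60:260,250:450]
cv2.imwrite('pics/t1c.png',np.hstack([cv2.resize(a,(400,400)),cv2.resize(b,(400,400))]))
E
```

```text
above 0.08427703220522076 [ 0.5937 -0.2101  0.2   ] t 30.0
down True [ 0.8009 -0.3754  4.6896] 0.08313591300101926 [ 0.5937 -0.2114  0.0619] t 31.6
[0.5464 0.3012 0.1999] t 35.5
```

View pics/t1c.png

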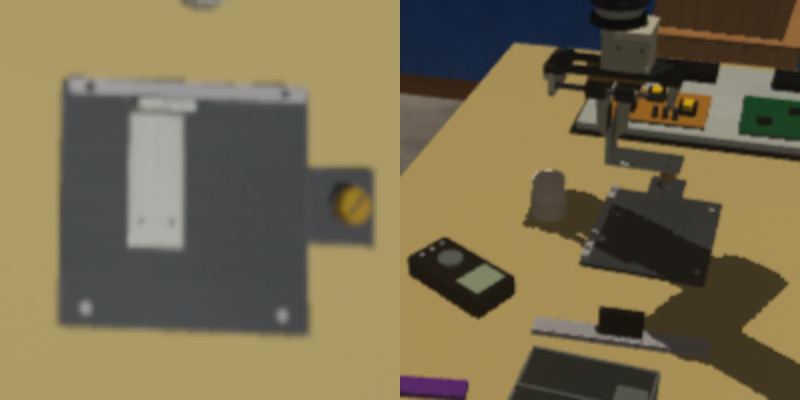

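Plate 2 lies flat on the jig next to the rail. I'll do the same for plate 1.

Run:
```python
from h import *
Y=.0615
print(ctrl.move_straight(binp(.0065,Y,.0635),feed=.12,threshold=12));say()
ctrl.grasp();say(ctrl.read_width())
for x,z in ((.020,.068),(.028,.068),(.032,.066)): ctrl.move_straight(binp(x,Y,z),feed=.06,orientation=tq(0))
say(ctrl.read_ft_force(),ctrl.read_width())
for z in (.060,.056,.050,.046,.042):
    ctrl.move_straight(binp(.033,Y,z),feed=.05,orientation=tq(0))
    f=np.array(ctrl.read_ft_force());say(z,f,ctrl.read_width())
    if abs(f[2])>45 or ctrl.read_position()[2]<.0585: break
```

```text
False
[0.5463 0.302  0.0644] t 36.9
0.08650496384973248 [0.5653 0.3027 0.0744] t 38.1
[ 0.1912 -0.2502  0.2897] 0.08112930360126666 [0.5708 0.3011 0.0653] t 39.1
0.06 [-3.7876 -2.6504 17.3822] 0.08230556893293797 [0.5727 0.3015 0.0627] t 39.3
0.056 [-4.7847 -4.9506 33.0476] 0.08681475476097092 [0.5743 0.3018 0.0619] t 39.6
0.05 [-5.625  -4.7433 44.5803] 0.09139103534640318 [0.5757 0.3026 0.0585] t 39.9
0.046 [-9.896  -3.9938 51.1319] 0.09789882643901479 [0.5756 0.3031 0.0556] t 40.1
```

Run:
```python
from h import *
tilt_out(.0615,.0358,.0558)
h=.0518
place(-.029,.073,h)
shot("wrist","h1")
```

```text
0.0 [-1.6131  0.0018 10.5343] 0.08265674395252337 [0.5748 0.3012 0.0565] t 40.4
14.0 [-0.0451  0.4258 -0.3942] 0.08221953116583619 [0.5591 0.3013 0.08  ] t 41.2
28.0 [-1.3226  1.4062 -1.13  ] 0.08250285685895047 [0.5388 0.3017 0.1   ] t 42.0
drawn [ 0.4843  1.4888 -1.1415] 0.08721039010375765 [0.6041 0.3004 0.1351] t 42.9
above 0.08396675855604976 [ 0.5927 -0.2682  0.2001] t 45.7
down True [0.203 0.257 3.778] 0.08306398791590312 [ 0.5924 -0.2694  0.0604] t 47.3
```

Run:
```python
from h import *
a=cv2.imread('pics/pl-29.png')[60:260,250:450]
cv2.imwrite('pics/c2.png',np.hstack([cv2.resize(a,(400,400)),cv2.resize(cv2.imread('pics/h1.png'),(400,400))]))
```

```text
(no output)
```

View pics/c2.png

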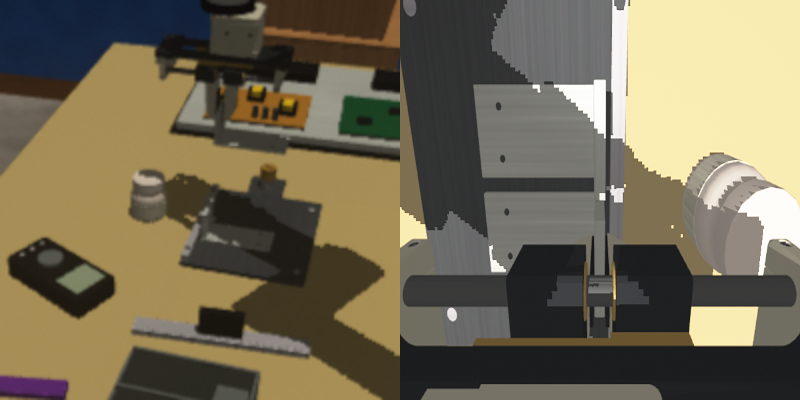

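Both plates are down. I'll release and go to look at the straightedge.

Run:
```python
from h import *
ctrl.gripper_open();p=ctrl.read_position()
ctrl.move_straight([p[0],p[1],.2],feed=.25)
ctrl.move_ptp([.42,.04,.28],q(down(0)));ctrl.pause(.2)
im,c=shot("wrist","se")
g=cv2.cvtColor(im,cv2.COLOR_RGB2HSV)
m=((g[:,:,1]<40)&(g[:,:,2]>150)).astype(np.uint8)*255;m[235:]=0
m=cv2.morphologyEx(m,cv2.MORPH_CLOSE,np.ones((5,5)))
for k in sorted(cv2.findContours(m,cv2.RETR_EXTERNAL,cv2.CHAIN_APPROX_NONE)[0],key=cv2.contourArea)[-3:]:
    w=(cast(c,k[:,0,:],.010)*1000).astype(np.float32);print(cv2.contourArea(k),cv2.boundingRect(k),cv2.minAreaRect(w))
m=(im.max(2)<45).astype(np.uint8)*255;m[235:]=0
for k in sorted(cv2.findContours(m,cv2.RETR_EXTERNAL,cv2.CHAIN_APPROX_NONE)[0],key=cv2.contourArea)[-4:]:
    w=(cast(c,k[:,0,:],.050)*1000).astype(np.float32);print("blk",cv2.contourArea(k),cv2.boundingRect(k),cv2.minAreaRect(w))
say()
```

```text
4357.5 (564, 8, 67, 101) ((537.8676147460938, -272.2511901855469), (50.98666763305664, 103.98725891113281), 88.81329345703125)
4365.5 (513, 4, 63, 104) ((540.511962890625, -212.85325622558594), (50.93480682373047, 106.44965362548828), 88.75480651855469)
9078.5 (0, 0, 214, 139) ((527.4198608398438, 278.91448974609375), (232.7611083984375, 146.77699279785156), 88.76180267333984)
blk 0.0 (464, 39, 1, 6) ((551.0859375, -106.14979553222656), (4.6202778816223145, 6.631016731262207e-06), 6.736621856689453)
blk 1.0 (455, 77, 5, 36) ((500.20257568359375, -104.70964813232422), (1.0306113958358765, 34.841705322265625), 88.64163970947266)
blk 3.0 (465, 0, 5, 37) ((572.0691528320312, -106.46702575683594), (0.9841406345367432, 31.897741317749023), 88.94100952148438)
blk 676.5 (342, 69, 15, 60) ((495.7906799316406, 7.305137634277344), (58.682525634765625, 13.37614631652832), 3.6622936725616455)
[0.4202 0.0398 0.2798] t 51.4
```

View pics/se.png

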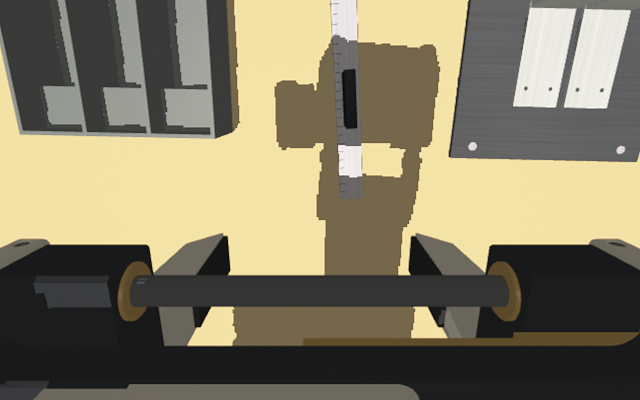

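The straightedge rib is at (349,99) in the wrist view, with the bar's left edge running from (340,198) to (331,0). It has moved since the first picture. The two plates lie side by side on the jig. Picking up the straightedge now.

Run:
```python
from h import *
_,c=load("se")
L=cast(c,[[340,198],[331,0]],.010);Rr=cast(c,[[362,197],[357,0]],.010)
an=[np.degrees(np.arctan2(*(e[1]-e[0])[::-1])) for e in(L,Rr)];print(L,Rr,an)
al=np.radians(3.5)
P=[.4958,.0068]
ctrl.move_ptp([*P,.12],q(down(al)))
print(ctrl.move_straight([*P,.037],feed=.12,threshold=10));say()
ctrl.grasp();say(ctrl.read_width(),ctrl.read_ft_force())
ctrl.move_straight([*P,.16],feed=.15);say(ctrl.read_width(),ctrl.read_ft_force())
shot("wrist","se2")
```

```text
[[0.3769 0.0124]
 [0.5982 0.0258]] [[ 0.3781 -0.0151]
 [ 0.5982 -0.0022]] [np.float64(3.4432979565707424), np.float64(3.372712430094665)]
False
[0.4964 0.0068 0.0379] t 53.0
0.1308206046842115 [-0.2243  0.863  -0.0994] [0.4958 0.0068 0.037 ] t 54.2
0.12997805787338973 [ 1.039   0.1174 -2.7305] [0.4951 0.0069 0.1591] t 55.1
```

View pics/se2.png

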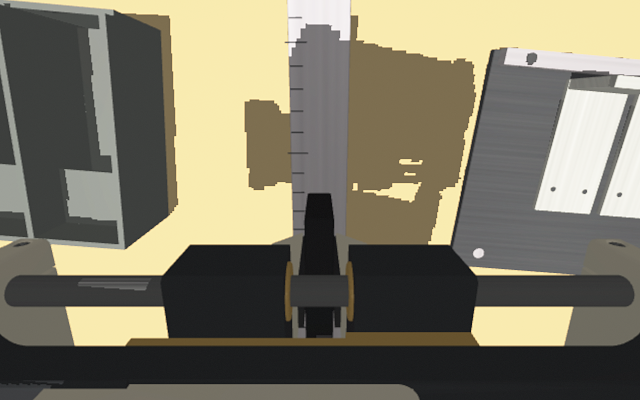

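Run:
```python
from h import *
o=tq(0,psJ)
ctrl.move_ptp(jigp(-.058,0,.15),o);say(ctrl.read_width())
ctrl.move_straight(jigp(-.058,0,.06),feed=.15)
r=ctrl.move_straight(jigp(-.058,0,.042),feed=.03,threshold=4);say("down",r,ctrl.read_ft_force())
z=.0452
ctrl.move_straight(jigp(-.058,0,z),feed=.03)
f0=np.array(ctrl.read_ft_force());print(f0)
x=-.058
while x<-.030:
    x+=.002;ctrl.move_straight(jigp(x,0,z),feed=.04)
    f=np.array(ctrl.read_ft_force())-f0;p=ctrl.read_position()
    v=RJ.inv().apply([p[0]-cJ[0],p[1]-cJ[1],0]);print(round(x,3),v[:2],f,ctrl.read_moment()[2])
    if f[0]<-18: break
shot("wrist","push");say()
```

```text
0.12917239412425174 [ 0.4619 -0.2373  0.1498] t 56.9
down True [ 0.2788 -0.5114  3.3536] [ 0.4618 -0.2377  0.0448] t 58.2
[ 0.1454  0.3789 -2.0156]
-0.056 [-0.056   0.0001] [ 0.0694 -0.2628 -0.3876] 0.020697424950415023
-0.054 [-0.0539  0.    ] [-0.046   0.0551 -1.3351] 0.005632030948604674
-0.052 [-0.0519 -0.    ] [-0.5047  0.2178 -1.463 ] 0.022224282669821866
-0.05 [-0.0499 -0.    ] [-0.2162 -0.778  -1.6741] -0.021510688009068638
-0.048 [-0.0479 -0.    ] [-1.1794 -0.4368 -1.1799] -0.010025722523215753
-0.046 [-0.046  0.   ] [ 0.2434 -0.3186 -1.5849] 0.021436210693348914
-0.044 [-0.0441  0.0001] [-1.3227 -0.3068 -1.9176] -0.003404924090742816
-0.042 [-0.0418 -0.    ] [-0.8814 -0.426  -1.5555] 0.044789278638935365
-0.04 [-0.0411  0.0002] [-7.0513 -0.5286  2.4269] -0.13308326690645605
-0.038 [-0.0409  0.0002] [-13.55    -0.8031   6.7905] -0.15678360450457648
-0.036 [-0.0407  0.0003] [-20.9122  -2.9758  11.9069] -0.09459213726914448
[ 0.4791 -0.2377  0.0451] t 61.2
```

View pics/push.png

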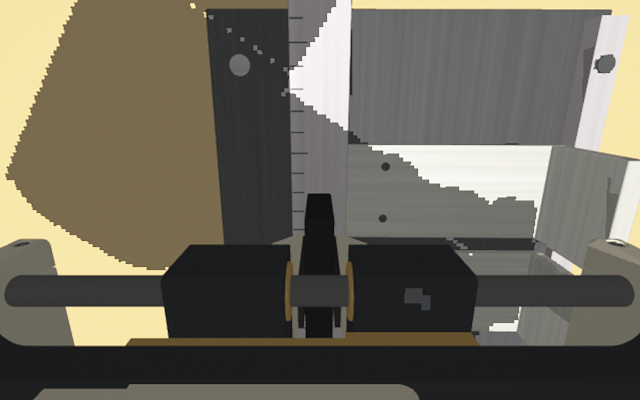

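The straightedge stopped hard at jig x = −0.041, the nominal home position. I'll press once more, relax, release and check.

Run:
```python
from h import *
z=.0445
ctrl.move_straight(jigp(-.032,0,z),feed=.04);say(ctrl.read_ft_force(),ctrl.read_moment())
ctrl.move_straight(jigp(-.0385,0,z),feed=.04);say(ctrl.read_ft_force())
ctrl.gripper_open();say()
p=ctrl.read_position();ctrl.move_straight([p[0],p[1],.13],feed=.15)
# view from the robot side, camera above the seam
ctrl.move_ptp([.40,-.24,.20],q(down(0)));im,c=shot("wrist","fin");say()
cv2.imwrite("pics/finc.png",cv2.resize(im[0:240,120:520,::-1],None,fx=2,fy=2,interpolation=cv2.INTER_NEAREST))
```

```text
[-35.9958  -4.4292  26.6679] [-0.8334  6.5194 -0.0555] [ 0.4797 -0.2376  0.0451] t 61.5
[-12.4056  -0.8719   6.436 ] [ 0.4788 -0.2377  0.0449] t 61.8
[ 0.4813 -0.238   0.0445] t 63.1
[ 0.4    -0.2399  0.1995] t 65.2
```

View pics/finc.png

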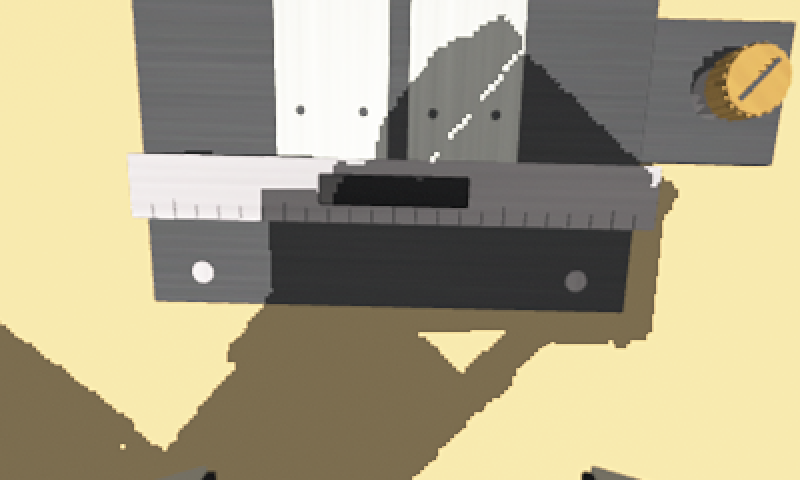

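The bar lies along both plain ends with no visible gap. When pushed with 36 N, the vertical moment on the wrist was only 0.06 N m. A single loaded plate would have given about 1 N m, so both plates share the load. One quick numeric check, then I'll hand in.

Run:
```python
from h import *
_,c=load("fin")
e=cast(c,[[185,76.5],[447.5,82.5]],.018);d=e[0]-e[1]
v=RJ.inv().apply(np.c_[e-cJ,[0,0]]);print("jig coords of bar front edge",v[:,:2],"angle err deg",np.degrees(np.arctan2(v[0,0]-v[1,0],v[0,1]-v[1,1])))
ok=abs(v[0,0]-v[1,0])<.004 and abs(v[:,0].mean()+.027)<.004
print(ok)
if ok: print(ctrl.sign_off())
```

```text
jig coords of bar front edge [[-0.0274  0.1171]
 [-0.0276 -0.1174]] angle err deg 0.048463221459885686
True
the job is handed in; nothing more can be done
None
```

I handed the job in at about 65 s: the thumbscrew is seated, both plates present (the third was absent) are home against the rail, and the straightedge lies flush along their plain ends, as far as force readings and the last camera picture show.

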